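# Index the sample carousel and snap the lid on the open jar

## Task

One of the six amber jars on the round carousel has no lid. First turn the carousel (it has a black knob at its centre) until the open jar, now one click short of it (anticlockwise seen from above), rests in its click at the station beside the yellow mark on the blue base. Then set the loose blue lid on the open jar and press it down until it snaps fully home, and keep pressing: finish while still holding the lid down with about ten newtons, and leave the other things on the bench where they stand.

Things in the scene. Friction and masses are not known exactly. Their poses are not given: they have to be found in the camera images.
- carousel (a joint): angle of the carousel about its vertical axis, rad, growing anticlockwise seen from above; 0 (or a whole turn) = open jar at the station. Detents every 60 degrees (1.047): it settles into the nearest one by itself (about 0.25 N m to turn out of a detent). It starts one click short, near -1.047.
- base: blue carousel base, 244 mm across, 31 mm high, fixed; origin at the centre of its underside, on the carousel's axis, z up; its -x axis points to the tongue with the yellow mark (70 mm wide, reaching 170 mm from the axis). On it turns a white disc, 230 mm across, top at z 45 mm, with six amber jars 60 degrees apart, centres 80 mm from the axis; five wear blue lids (tab tops at z 133 mm).
- knob (a point): point on the carousel's axis at 138 mm above the bench, where to grip the round black knob: 44 mm across, from z 115 to 150 mm, on a column 32 mm across, fast to the disc
- station (a point): point fixed to the base, 80 mm from the axis on the side of the yellow mark, 105 mm above the bench: where the centre of the open jar's mouth must stand
- jar (a point): the open amber jar, fixed to the carousel disc: 52 mm across, 60 mm high, neck 36 mm across over its top 18 mm; origin at the centre of its underside, z up. Four steel spring catches with round noses stand 5 mm out of the neck all round, so a lid may go on at any yaw.
- jar_mouth (a point): centre of the top of the open jar's neck, 60 mm above the jar's origin. A lid set on rests on the catches with its lower rim (origin) about 58 mm above the jar's origin; pressed with some 8 to 14 N it passes the catches, the force drops (they then pull it down), and it is home with its rim 45 mm above the jar's origin, its ceiling on the jar's top.
- lid: loose blue snap lid, 54 mm across, 50 g, standing tab up on the bench; origin at the centre of its lower rim, z up. Round part 19 mm high, skirt open below (opening 41 mm across, ceiling 15 mm above the rim). On top a tab to pinch: 32 mm along the lid's x, 16 mm thick along its y, from 19 to 43 mm above the rim.
- lid_tab (a point): point in the lid's tab, on its axis, 39 mm above the rim: with the TCP here the fingertips just clear the lid's top
- beaker: glass beaker, 54 mm across, 75 mm high; origin under its centre; leave alone
- reagent: white jar with red cap, 56 mm across, 85 mm high; origin under its centre; leave alone
- amber: amber bottle with blue cap, 60 mm across, 130 mm high; origin under its centre; leave alone
- calculator: black pocket calculator lying flat, 155 x 80 x 15 mm; leave alone
- tape: yellow roll of tape lying flat, 70 mm across, 18 mm high; leave alone
There are look-alikes about, which are no part of the job. Of the things that look like the lid, the middle-sized one is meant.

How it is judged:
By the outcome, as a careful person would: the job done as asked, in the order asked, and still so for the second after the job is handed in, while the arm keeps its last pose, push and grip.
It also fails if it takes over 56 s, if anything falls off the work surface, if the arm or the gripper's body presses on something with over 40 N, if the wrist force passes 120 N, or if a joint passes its speed limit or range.

## Robot

A 7-joint arm with a two-finger parallel gripper is mounted at the origin on the work surface. World frame = base frame: x ahead of the robot, y to its left, z up, the work surface at z = 0. Lengths are in mm, angles in rad, forces in N, time in s.
With the tool pointing down it reaches from about 425 to 825 mm from the base axis. Payload 3.6 kg.
Tool frame: the origin (TCP) lies between the finger pads, 19 mm behind the fingertips; this is the grasp point; z points along the fingers, y is the line along which they close (so a half turn about z gives the same grasp; the last joint's range is limited). The gripper opens to 85 mm and grips with 20 to 120 N. Pads are 22 mm wide; open, the fingers measure 114 mm over their backs; the gripper's body (76 mm by 85 mm) begins 54 mm behind the grasp point. The pads swing forward as they close: fully open they stand 13 mm farther back than shut.
Start: joints at [1.083, 0.615, -0.013, 1.423, 0.008, 1.103, -0.04], TCP at [289.038, -582.169, 249.997] pointing down, gripper open.
Joint ranges: [-3.12, 3.12], [-0.3, 2.06], [-1.34, 1.32], [0.26, 2.42], [-1.36, 4.5], [0.01, 1.98], [-2.84, 2.84]. Speed limits (rad/s): [2.79, 2.79, 3.14, 3.14, 3.14, 3.14, 3.14].

## Interface

Orientations are given as a unit quaternion [x, y, z, w].
In Python, from station import telemetry, viewer, manip gives the robot as it stands.
- The arm moves only by the tool servo_tool, never from a script. Its argument "plan" is a list of rows, each a list of 3 entries, a list of its own where there are three numbers: the shift along the world's x, y, z in m, then the turn, a rotation vector about the world's x, y, z in degrees, then the closure, from 0 (fully open) to 1 (shut). In form: [[[tx, ty, tz], [ax, ay, az], grip], ...]. A call has 1 to 8 rows; each row shifts and turns the commanded pose from where the row before left it; what a row does not reach is not made up. A row lasts 1/10 s, in which the tool goes at most 50 mm and 8.59 degrees, less where a joint would pass 70% of its speed; a pose out of reach is approached as far as the arm can. A call with a gripper value outside its range is refused whole. The fingers move at their own pace and stop on an object; "force" is the grip in N (left out, the last holds). Time passes only in rows, so rows that do not move let the fingers close. It gives the time, the measured TCP pose, the force, the opening and the grip force at its end, in the units of the state.
- telemetry.observe(): the state, without advancing time (a new reading comes with each control period).
- viewer.snapshot(name): name is "side" or "top"; returns a dict with "frame" (480x640x3 uint8, blue, green, red), "camera_matrix" (3x3 intrinsics, pixels), "k1" (the pictures are not rectified: a ray, as slopes to the right and down, at radius r is drawn at 1 + k1 r^2 times it, then the intrinsics apply), "T" (4x4, takes a point from camera to world coordinates). Camera axes: x right, y up, looking along -z (the intrinsics and any distortion apply to the point x, -y, -z); pixel columns grow to the right and rows downward; lengths in mm; the calibration is good to about 2 mm. A picture is of the moment at which its call begins. There is no depth.
- manip.sign_off(): hands the job in; it is judged then, once.
The state is a dict: "clock": time; "joint_pos": joint angles; "qd": joint speeds; "tau": joint torques, N m; "ee_pos": TCP position; "eef_rot": TCP orientation; "contact_force": force on the tool from outside, world axes, zero at the start; "moment": the same for the moment, N m; "finger_gap": finger opening in mm; "finger_force": force on a finger pad.
Only numpy, scipy, OpenCV 4.12 (cv2) and the standard library are available. Lean on these libraries where they do the work, as an engineer would, in place of code of your own. Each camera call takes 0.05 s, during which the arm holds its last target. There are 200 camera calls.

## Working session

There is one attempt and no reset: what is moved stays moved. The work goes in short steps, Python scripts to look and compute and a tool call to move; the robot and the scene stay as the last step left them, time stands still between calls to the robot, and variables do not carry over. Pictures are saved under pics/ and viewed, at most 10 in all, crops included, and the job is handed in when it is done.

Besides the shell and the picture viewer there is one more tool, called after "Emit:" in YAML: its name, and indented under it one key for each argument. servo_tool: Moves the arm, as the interface text tells. Its arguments: {"type":"object","properties":{"plan":{"type":"array"},"force":{"type":"number"}},"required":["plan"]}

```bash
ls; mkdir -p pics; python3 - <<'E'
from station import telemetry, viewer
import cv2,pickle
print(telemetry.observe())
for n in("top","side"):
    s=viewer.snapshot(n); cv2.imwrite(f"pics/{n}0.png",s["frame"]); print(n,s["camera_matrix"],s["k1"],s["T"]); pickle.dump(s,open(n+"0.pkl","wb"))
E
```

```text
pics
{'clock': 0.0, 'joint_pos': array([ 1.08351577,  0.61593364, -0.01259603,  1.42493749,  0.00807057,
        1.10336302, -0.04037408]), 'qd': array([ 0.00017836,  0.00120828,  0.00055835, -0.00076129, -0.00023867,
       -0.00063367, -0.0017303 ]), 'tau': array([ 6.79805498e-05, -4.69214094e+01,  2.59042885e-01, -1.71030593e+01,
        9.85462451e-03,  9.62677295e-03,  2.16984382e-06]), 'ee_pos': array([ 288.70493604, -581.55787776,  248.81596558]), 'eef_rot': array([ 9.73569357e-01,  2.28387887e-01, -3.07228781e-04, -1.25901605e-03]), 'contact_force': array([ 0.11980097, -0.22919176, -0.17423602]), 'moment': array([ 0.00171396, -0.00912587, -0.01168574]), 'finger_force': 0.0, 'finger_gap': 85.56681616258611}
top [[469.30206327   0.         332.353435  ]
 [  0.         469.30206327 231.78221951]
 [  0.           0.           1.        ]] -0.08727314774917234 [[-2.57732311e-02  9.96624693e-01 -7.79420379e-02  3.83621100e+02]
 [-9.99341155e-01 -2.76794152e-02 -2.34756253e-02  4.82904907e+00]
 [-2.55537779e-02  7.72856435e-02  9.96681461e-01  1.40462837e+03]
 [ 0.00000000e+00  0.00000000e+00  0.00000000e+00  1.00000000e+00]]
side [[571.10993267   0.         313.5627972 ]
 [  0.         571.10993267 245.92702969]
 [  0.           0.           1.        ]] -0.1503492550031867 [[ 7.93819962e-01  3.49022386e-01 -4.98029359e-01 -1.81435194e+02]
 [-6.07821001e-01  4.82378180e-01 -6.30765346e-01 -8.04029146e+02]
 [ 2.00872699e-02  8.03426826e-01  5.95064565e-01  8.91621513e+02]
 [ 0.00000000e+00  0.00000000e+00  0.00000000e+00  1.00000000e+00]]
```

View pics/top0.png

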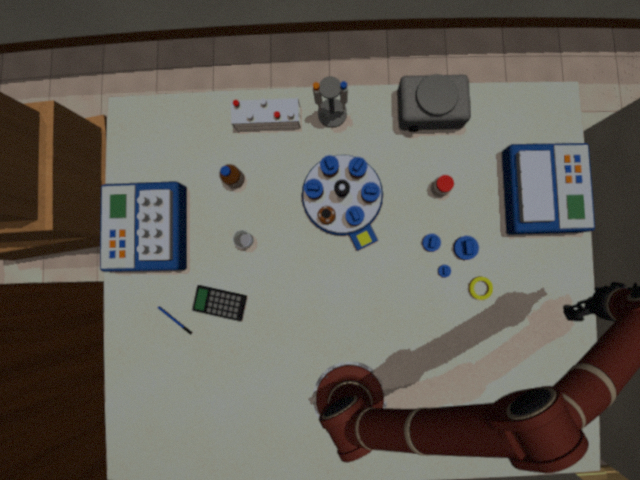

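View pics/side0.png

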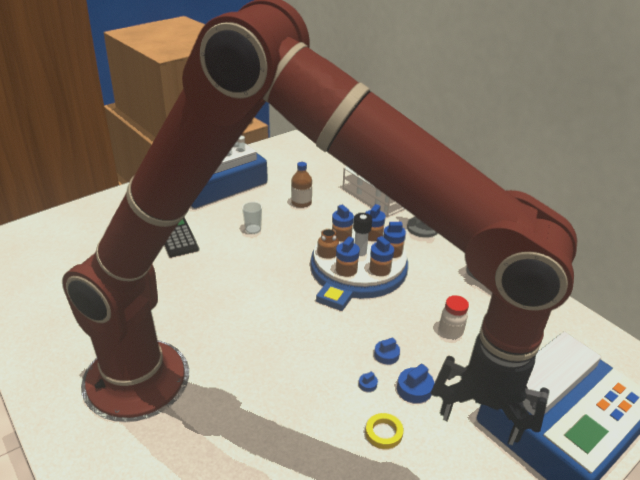

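The top view shows three loose lids: small at (444,271), middle-sized at (431,242) and large at (466,248). The open jar is at (326,215), the knob at (342,188) and the yellow mark at (363,237). I'll fit models to the blue masks in both views.

```bash
cat > h.py <<'E'
import numpy as np,cv2,pickle
from scipy.optimize import minimize
U=4
def proj(s,P):
    T=s["T"];q=(np.asarray(P,float)-T[:3,3])@T[:3,:3]
    a=np.c_[q[:,0],-q[:,1]]/-q[:,2:]; a*=1+s["k1"]*(a**2).sum(1,keepdims=True)
    K=s["camera_matrix"]; return a*[K[0,0],K[1,1]]+K[:2,2]
def fill(m,s,P,v):
    h=cv2.convexHull(((proj(s,P)*U+U/2-.5)*16).round().astype(np.int32)); cv2.fillConvexPoly(m,h,v,cv2.LINE_8,4)
t=np.linspace(0,2*np.pi,40,endpoint=False)
def cyl(x,y,r,z0,z1): return np.vstack([np.c_[x+r*np.cos(t),y+r*np.sin(t),0*t+z] for z in(z0,z1)])
def box(x,y,yaw,lx0,lx1,w,z0,z1):
    c,s=np.cos(yaw),np.sin(yaw)
    return np.array([[x+c*a-s*b,y+s*a+c*b,z] for a in(lx0,lx1) for b in(-w/2,w/2) for z in(z0,z1)])
def blue(s):
    h=cv2.cvtColor(cv2.resize(s["frame"],None,fx=U,fy=U,interpolation=cv2.INTER_CUBIC),cv2.COLOR_BGR2HSV)
    return cv2.inRange(h,(100,120,40),(130,255,255))>0
def lid(m,s,x,y,yaw,z=0,v=1):
    fill(m,s,cyl(x,y,27,z,z+19),v); fill(m,s,box(x,y,yaw,-16,16,16,z+19,z+43),v)
def carousel(m,s,x,y,yaw,ang):  # yaw: direction of tongue; ang carousel
    fill(m,s,cyl(x,y,122,0,31),1); fill(m,s,box(x,y,yaw,0,170,70,0,15),1); fill(m,s,cyl(x,y,115,31,45),0)
    A=[yaw+ang+k*np.pi/3 for k in range(6)]; P=[(x+80*np.cos(a),y+80*np.sin(a)) for a in A]
    cam=s["T"][:2,3]; items=[(np.hypot(*(np.array(p)-cam)),i) for i,p in enumerate(P)]+[(np.hypot(x-cam[0],y-cam[1]),9)]
    for d,i in sorted(items,reverse=True):
        if i==9: fill(m,s,cyl(x,y,16,45,115),0); fill(m,s,cyl(x,y,22,115,150),0); continue
        fill(m,s,cyl(*P[i],26,45,87),0)
        if i: fill(m,s,cyl(*P[i],27,90,109),1); fill(m,s,cyl(*P[i],12,109,133),1)
def fit(S,B,draw,p0,rois,step):
    def cost(p):
        c=0
        for s,b,r in zip(S,B,rois):
            m=np.zeros(b.shape,np.uint8); draw(m,s,*p); x0,y0,x1,y1=[U*k for k in r]
            c+=(m[y0:y1,x0:x1].astype(bool)^b[y0:y1,x0:x1]).sum()/U**2
        return c
    p0=np.array(p0,float);n=len(p0)
    r=minimize(cost,p0,method="Nelder-Mead",options=dict(initial_simplex=np.vstack([p0]+[p0+np.eye(n)[i]*step[i] for i in range(n)]),xatol=.02,fatol=.05))
    return r.x,r.fun
E
python3 - <<'E'
from h import *
S=[pickle.load(open(n+"0.pkl","rb")) for n in("top","side")]; B=[blue(s) for s in S]
def px2w(s,u,v,z):
    K=s["camera_matrix"]; from scipy.optimize import fsolve
    return fsolve(lambda p: proj(s,[[p[0],p[1],z]])[0]-[u,v],[500,0])
c=px2w(S[0],342,188,150); mk=px2w(S[0],363,237,15); l=px2w(S[0],431,242,20)
yaw=np.arctan2(*(mk-c)[::-1]); print(c,mk,yaw,l)
for rn in ([(292,145,392,260),(300,195,412,312)],):
  for dy in(0,.15):
    print("car",fit(S,B,carousel,[*c,yaw+dy,-np.pi/3],rn,[10,10,.1,.05]))
lr=[(418,230,445,253),(370,332,404,366)]
for y in np.arange(0,3.1,.4): print("lid",fit(S,B,lid,[*l,y],lr,[10,10,.3]))
rr=[(455,232,482,263),(395,360,438,404)]
for i,n in enumerate(("top","side")):
  x0,y0,x1,y1=[(280,140,500,310),(290,190,480,450)][i]
  m=np.zeros(B[i].shape,np.uint8); carousel(m,S[i],*fit(S,B,carousel,[*c,yaw,-np.pi/3],[(292,145,392,260),(300,195,412,312)],[10,10,.1,.05])[0])
  im=cv2.resize(S[i]["frame"],None,fx=U,fy=U); cs,_=cv2.findContours(m,cv2.RETR_LIST,cv2.CHAIN_APPROX_NONE); cv2.drawContours(im,cs,-1,(0,255,0),1)
  cv2.imwrite(f"pics/c{n}.png",cv2.resize(im[y0*U:y1*U,x0*U:x1*U],None,fx=.8,fy=.8)[:600,:800])
E
```

```text
[599.65148637   5.2514485 ] [474.25953552 -52.88740318] -2.70743981076346 [ 453.58450117 -252.86045463]
car (array([603.39164504,   7.18001979,  -2.69798454,  -1.04483438]), np.float64(3015.0625))
car (array([603.33055217,   7.84990606,  -2.71565845,  -1.03383014]), np.float64(3017.8125))
lid (array([ 4.54179035e+02, -2.52909365e+02,  7.08413507e-02]), np.float64(365.3125))
lid (array([ 4.56208477e+02, -2.54421388e+02,  4.16892678e-01]), np.float64(366.6875))
lid (array([ 456.29500981, -254.48222268,    0.68139174]), np.float64(366.875))
lid (array([ 455.34366996, -253.98227212,    2.2611554 ]), np.float64(362.8125))
lid (array([ 455.52624095, -253.2323361 ,    2.34322765]), np.float64(363.1875))
lid (array([ 455.4506215 , -253.87494523,    2.25842849]), np.float64(362.375))
lid (array([ 453.24329558, -253.15696173,    2.44517113]), np.float64(363.1875))
lid (array([ 453.82491988, -253.5454635 ,    2.94836086]), np.float64(364.25))
```

View pics/ctop.png

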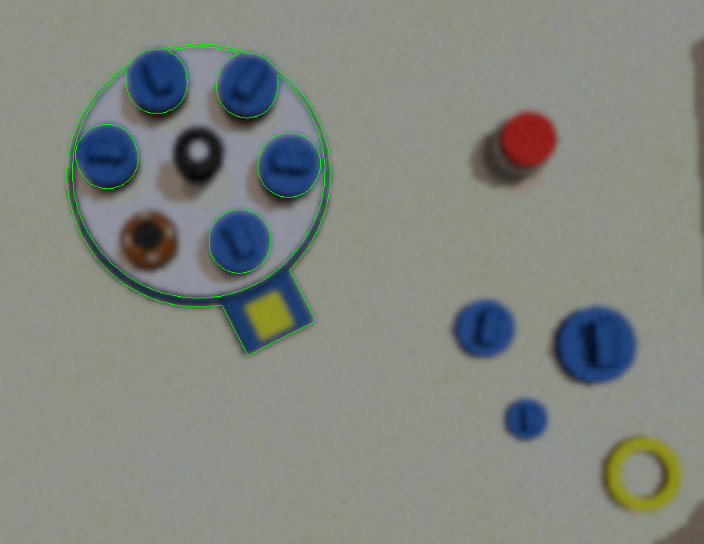

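View pics/cside.png

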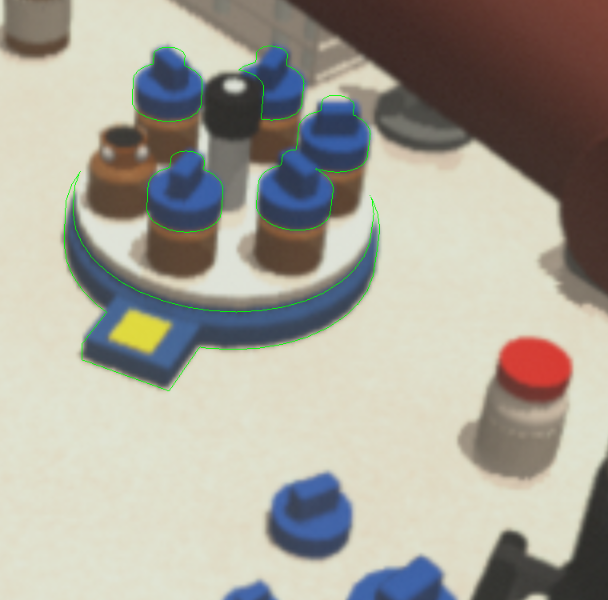

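The contours fit the carousel well in both views, but the residuals are too high. I'll check the mask and refine the lid yaw.

```bash
python3 - <<'E'
from h import *
S=[pickle.load(open(n+"0.pkl","rb")) for n in("top","side")]; B=[blue(s) for s in S]
lr=[(418,230,445,253),(370,332,404,366)]
for s,b,r in zip(S,B,lr):
    m=np.zeros(b.shape,np.uint8); lid(m,s,454.5,-253.3,0)
    x0,y0,x1,y1=[U*k for k in r]; print(b[y0:y1,x0:x1].sum()/16,m[y0:y1,x0:x1].sum()/16,(m[y0:y1,x0:x1].astype(bool)^b[y0:y1,x0:x1]).sum()/16, m.dtype)
ims=[]
for s,b,r in zip(S,B,lr):
    x0,y0,x1,y1=r; im=cv2.resize(s["frame"][y0:y1,x0:x1],(400,400),interpolation=cv2.INTER_CUBIC)
    mk=cv2.resize(b[y0*U:y1*U,x0*U:x1*U].astype(np.uint8)*255,(400,200)) 
    for yaw,c in((0.07,(0,255,0)),(-.25,(0,0,255))):
        for lz in(19,43):
            q=[[454.5+np.cos(yaw)*a-np.sin(yaw)*bb,-253.3+np.sin(yaw)*a+np.cos(yaw)*bb,lz] for a,bb in((16,8),(16,-8),(-16,-8),(-16,8))]
            u=(proj(s,q)+.5-[x0,y0])*[400/(x1-x0),400/(y1-y0)]; cv2.polylines(im,[u.astype(int)],True,c,1)
    ims.append(np.vstack([im,cv2.cvtColor(mk,cv2.COLOR_GRAY2BGR)]))
cv2.imwrite("pics/lid1.png",np.hstack(ims))
E
```

```text
233.0625 286.3125 53.25 uint8
276.125 590.0625 313.9375 uint8
```

View pics/lid1.png

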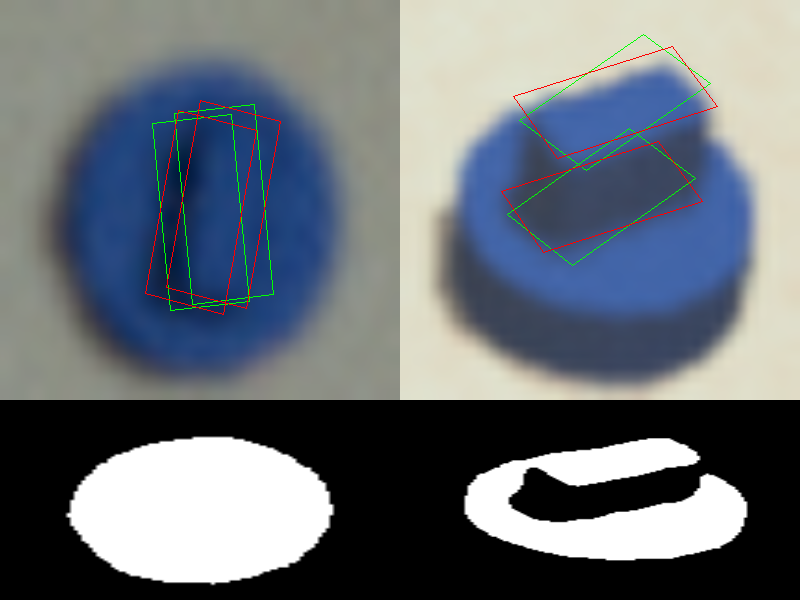

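The mask is dropping the shaded faces. I'll widen it for silhouettes and fit the bright faces in the side view for yaw, which looks to be about -0.2.

```bash
cat >> h.py <<'E'
def blue2(s):
    h=cv2.cvtColor(cv2.resize(s["frame"],None,fx=U,fy=U,interpolation=cv2.INTER_CUBIC),cv2.COLOR_BGR2HSV)
    return cv2.inRange(h,(100,50,25),(135,255,255))>0
def lidb(m,s,x,y,yaw,z=0):
    if s["T"][2,3]>1200: return lid(m,s,x,y,yaw,z)
    c=cyl(x,y,27,z,z+19); fill(m,s,c,0); fill(m,s,c[40:],1)
    fill(m,s,box(x,y,yaw,-16,16,16,z+19,z+43),0); fill(m,s,box(x,y,yaw,-16,16,16,z+43,z+43),1)
E
python3 - <<'E'
from h import *
S=[pickle.load(open(n+"0.pkl","rb")) for n in("top","side")]; B2=[blue2(s) for s in S]; B=[B2[0],blue(S[1])]
lr=[(418,230,445,253),(370,332,404,366)]
cr=[(292,145,392,260),(300,195,412,312)]
z=(0,0,1,1)
for nm,rs in(("both",lr),("top",[lr[0],z]),("side",[z,lr[1]])):
    print(nm,"sil",*fit(S,B2,lid,[455,-254,-.2],rs,[6,6,.3])); print("   bright",*fit(S,B,lidb,[455,-254,-.2],rs,[6,6,.3]))
for nm,rs in(("both",cr),("top",[cr[0],z]),("side",[z,cr[1]])):
    print(nm,*fit(S,B2,carousel,[603,7,-2.70,-1.047],rs,[6,6,.1,.05]))
E
```

```text
both sil [ 4.53782018e+02 -2.55066114e+02 -1.75777759e-01] 87.8125
   bright [ 4.53970164e+02 -2.55693592e+02 -4.99117112e-05] 95.3125
top sil [ 4.53413740e+02 -2.55018652e+02  1.81880165e-02] 12.4375
   bright [ 4.53413740e+02 -2.55018652e+02  1.81880165e-02] 12.4375
side sil [ 4.56541901e+02 -2.53428536e+02 -1.36993612e-01] 73.4375
   bright [ 4.53878693e+02 -2.55412762e+02  4.60565163e-02] 84.125
both [604.25212909   7.25815683  -2.70715397  -1.04648317] 1254.0
top [603.87675059   6.45297856  -2.71050172  -1.04309359] 487.0
side [605.82474322   8.96437929  -2.7169611   -1.03373434] 630.0625
```

Emit:
servo_tool:
  plan:
    - [[0.0225,0.042,0],[0,0,-0.2],0.25]
    - [[0.0225,0.042,0],[0,0,-0.2],0.25]
    - [[0.0225,0.042,0],[0,0,-0.2],0.25]
    - [[0.0225,0.042,0],[0,0,-0.2],0.25]
    - [[0.0225,0.042,0],[0,0,-0.2],0.25]
    - [[0.0225,0.042,0],[0,0,-0.2],0.25]
    - [[0.0225,0.042,0],[0,0,-0.2],0.25]
  force: 40

```text
clock: 0.8
ee_pos: [446.9, -286.3, 249.7]
eef_rot: [0.976, 0.216, -0.0, -0.0]
contact_force: [1.0, -0.2, 0.4]
finger_gap: 64.2
finger_force: 0.0
```

Emit:
servo_tool:
  plan:
    - [[0.0225,0.042,0],[0,0,0],0.25]
    - [[0.0225,0.042,0],[0,0,0],0.25]
    - [[0.0225,0.042,0],[0,0,0],0.25]
    - [[0.0225,0.042,0],[0,0,0],0.25]
    - [[0.0225,0.042,0],[0,0,0],0.25]
    - [[0.0225,0.042,0],[0,0,0],0.25]
    - [[0.0225,0.042,0],[0,0,0],0.25]
    - [[0,0,0],[0,0,0],0.25]

```text
clock: 1.6
ee_pos: [605.7, 16.4, 249.1]
eef_rot: [0.975, 0.223, 0.001, -0.004]
contact_force: [-0.8, -0.1, -0.4]
finger_gap: 64.0
finger_force: 0.0
```

Emit:
servo_tool:
  plan:
    - [[0,0,0],[0,0,0],0.25]
    - [[0,0,0],[0,0,0],0.25]

```text
clock: 1.8
ee_pos: [603.4, 4.1, 249.5]
eef_rot: [0.976, 0.216, -0.001, 0.001]
contact_force: [0.2, -0.2, -0.2]
finger_gap: 63.8
finger_force: 0.0
```

Emit:
servo_tool:
  plan:
    - [[0.001,0.002,-0.03],[0,0,0],0.25]
    - [[0,0,-0.03],[0,0,0],0.25]
    - [[0,0,-0.025],[0,0,0],0.25]
    - [[0,0,-0.015],[0,0,0],0.25]
    - [[0,0,-0.01],[0,0,0],0.25]
    - [[0,0,0],[0,0,0],0.25]
    - [[0,0,0],[0,0,0],0.25]

```text
clock: 2.5
ee_pos: [605.4, 6.9, 140.7]
eef_rot: [0.976, 0.216, 0.001, 0.0]
contact_force: [0.0, 0.2, 0.0]
finger_gap: 63.9
finger_force: 0.0
```

```bash
python3 - <<'E'
from h import *
from station import viewer,telemetry
o=telemetry.observe(); print(o["ee_pos"],o["contact_force"],o["joint_pos"])
ims=[]
for n,(x0,y0,x1,y1) in(("top",(290,130,400,260)),("side",(295,170,425,324))):
    s=viewer.snapshot(n); ims.append(cv2.resize(s["frame"][y0:y1,x0:x1],(400,473),interpolation=cv2.INTER_CUBIC))
cv2.imwrite("pics/g1.png",np.hstack(ims))
E
```

```text
[605.40984965   6.9389555  140.71348518] [0.04220555 0.21138705 0.00034805] [-0.00524253  0.66518258 -0.0694183   1.68157575  0.06039791  0.79574679
 -1.23785044]
```

View pics/g1.png

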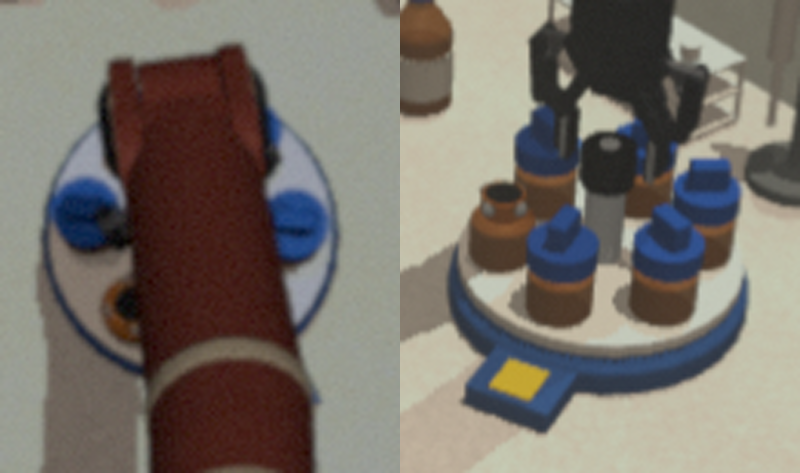

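The fingers straddle the knob: in the side crop the tips are at (568,155) and (652,180), with the knob at (610,165). Next I close the gripper and turn.

Emit:
servo_tool:
  plan:
    - [[0,0,-0.002],[0,0,0],0.5]
    - [[0,0,0],[0,0,0],0.7]
    - [[0,0,0],[0,0,0],0.7]
    - [[0,0,0],[0,0,0],0.7]
    - [[0,0,0],[0,0,0],0.7]
  force: 40

```text
clock: 3.1
ee_pos: [605.7, 7.4, 138.8]
eef_rot: [0.976, 0.216, 0.001, 0.001]
contact_force: [-0.0, -1.3, 5.2]
finger_gap: 42.9
finger_force: 41.5
```

Emit:
servo_tool:
  plan:
    - [[0,0,0],[0,0,4],0.7]
    - [[0,0,0],[0,0,7],0.7]
    - [[0,0,0],[0,0,7],0.7]
    - [[0,0,0],[0,0,7],0.7]
    - [[0,0,0],[0,0,7],0.7]
    - [[0,0,0],[0,0,7],0.7]
    - [[0,0,0],[0,0,7],0.7]
    - [[0,0,0],[0,0,7],0.7]

```text
clock: 3.9
ee_pos: [604.0, 8.7, 138.8]
eef_rot: [0.775, 0.631, -0.0, -0.001]
contact_force: [-5.8, 0.2, 7.7]
finger_gap: 43.1
finger_force: 41.9
```

Emit:
servo_tool:
  plan:
    - [[0,0,0],[0,0,5],0.7]
    - [[0,0,0],[0,0,2],0.7]
    - [[0,0,0],[0,0,0],0.7]
    - [[0,0,0],[0,0,0],0.7]
    - [[0,0,0],[0,0,0],0.7]

```text
clock: 4.4
ee_pos: [603.7, 8.8, 138.9]
eef_rot: [0.737, 0.676, -0.001, -0.001]
contact_force: [-5.2, -0.6, 9.3]
finger_gap: 43.0
finger_force: 42.0
```

```bash
python3 - <<'E'
from station import telemetry
o=telemetry.observe(); print(o["ee_pos"],o["contact_force"],o["moment"],o["joint_pos"],o["eef_rot"])
E
```

```text
[603.67061795   8.80868173 138.86158503] [-5.19791681 -0.56253124  9.30982898] [-0.01262575  0.43335366  0.12080146] [ 0.17191605  0.69156279 -0.36786658  1.67899783  0.31423557  0.83215164
 -0.41861828] [ 7.36850447e-01  6.76054719e-01 -6.65813431e-04 -9.95982505e-04]
```

Emit:
servo_tool:
  plan:
    - [[0,0,0],[0,0,0],0.3]
    - [[0,0,0],[0,0,0],0.25]
    - [[0,0,0],[0,0,0],0.25]
    - [[0,0,0.01],[0,0,0],0.25]
    - [[0,0,0.03],[0,0,0],0.25]
    - [[0,0,0.04],[0,0,0],0.25]
    - [[0,0,0.03],[0,0,0],0.25]

```text
clock: 5.1
ee_pos: [605.7, 8.1, 250.8]
eef_rot: [0.737, 0.676, 0.001, 0.001]
contact_force: [0.1, 0.4, -0.7]
finger_gap: 63.9
finger_force: 0.0
```

Emit:
servo_tool:
  plan:
    - [[-0.0126,-0.0219,0],[0,0,-7.75],0.3]
    - [[-0.0126,-0.0219,0],[0,0,-7.75],0.3]
    - [[-0.0126,-0.0219,0],[0,0,-7.75],0.3]
    - [[-0.0126,-0.0219,0],[0,0,-7.75],0.3]
    - [[-0.0126,-0.0219,0],[0,0,-7.75],0.3]
    - [[-0.0126,-0.0219,0],[0,0,-7.75],0.3]
    - [[-0.0126,-0.0219,0],[0,0,-7.75],0.3]
    - [[-0.0126,-0.0219,0],[0,0,-7.75],0.3]

```text
clock: 5.9
ee_pos: [503.9, -168.0, 248.7]
eef_rot: [0.98, 0.197, 0.001, -0.0]
contact_force: [-0.7, -0.3, 0.1]
finger_gap: 59.6
finger_force: 0.0
```

Emit:
servo_tool:
  plan:
    - [[-0.0126,-0.0219,-0.02],[0,0,-7.75],0.4]
    - [[-0.0126,-0.0219,-0.03],[0,0,-7.75],0.4]
    - [[-0.0126,-0.0219,-0.04],[0,0,-7.75],0.4]
    - [[-0.0126,-0.0219,-0.04],[0,0,-7.75],0.4]
    - [[0,0,0],[0,0,0],0.4]
    - [[0,0,0],[0,0,0],0.4]
    - [[0,0,0],[0,0,0],0.4]

```text
clock: 6.6
ee_pos: [455.8, -254.3, 119.4]
eef_rot: [0.998, -0.068, 0.002, -0.0]
contact_force: [0.2, -0.1, -0.4]
finger_gap: 51.4
finger_force: 0.0
```

```bash
python3 - <<'E'
from h import *
from station import viewer,telemetry
o=telemetry.observe(); print(o["ee_pos"],o["joint_pos"])
ims=[];S=[]
for n,(x0,y0,x1,y1) in(("top",(290,130,400,260)),("side",(345,280,455,410))):
    s=viewer.snapshot(n); S.append(s); ims.append(cv2.resize(s["frame"][y0:y1,x0:x1],(400,473),interpolation=cv2.INTER_CUBIC))
pickle.dump(S,open("S1.pkl","wb"))
cv2.imwrite("pics/g2.png",np.hstack(ims))
E
```

```text
[ 455.78421916 -254.32740428  119.35268152] [ 0.45153518  0.59325675  0.0244772   1.93969681 -0.02652144  0.60564131
 -1.21409647]
```

View pics/g2.png

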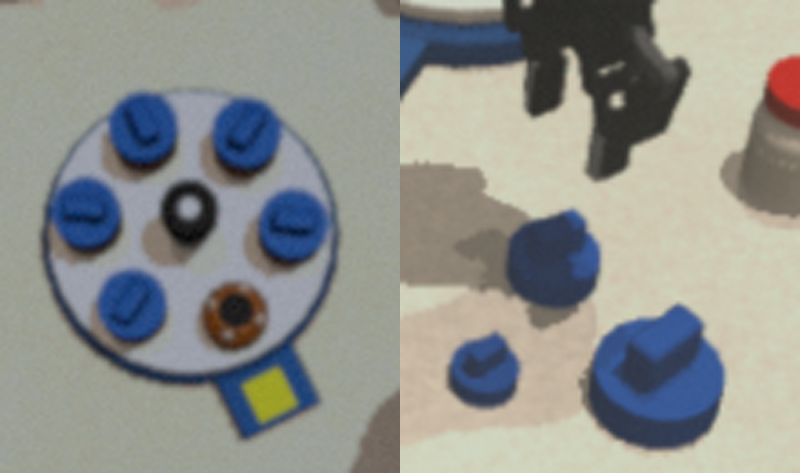

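The open jar at crop (235,315) is now beside the yellow mark, and the lid is clear beneath the fingers. I'll lower onto the tab.

Emit:
servo_tool:
  plan:
    - [[0,0,-0.03],[0,0,0],0.4]
    - [[0,0,-0.025],[0,0,0],0.4]
    - [[0,0,-0.015],[0,0,0],0.4]
    - [[0,0,-0.008],[0,0,0],0.4]
    - [[0,0,0],[0,0,0],0.4]
    - [[0,0,0],[0,0,0],0.4]

```text
clock: 7.3
ee_pos: [454.8, -255.0, 41.0]
eef_rot: [0.998, -0.069, 0.001, 0.0]
contact_force: [-0.1, 0.7, -0.0]
finger_gap: 51.4
finger_force: 0.0
```

Emit:
servo_tool:
  plan:
    - [[0,0,0],[0,0,0],0.6]
    - [[0,0,0],[0,0,0],0.8]
    - [[0,0,0],[0,0,0],1]
    - [[0,0,0],[0,0,0],1]
    - [[0,0,0],[0,0,0],1]
    - [[0,0,0],[0,0,0],1]
    - [[0,0,0],[0,0,0],1]
  force: 50

```text
clock: 8.0
ee_pos: [454.4, -255.3, 40.9]
eef_rot: [0.998, -0.07, 0.001, 0.0]
contact_force: [-0.8, 0.2, 5.6]
finger_gap: 14.9
finger_force: 49.5
```

```bash
python3 - <<'E'
from h import *
S=pickle.load(open("S1.pkl","rb")); cr=[(292,145,392,260),(0,0,1,1)]
print(fit(S,[blue2(s) for s in S],lambda m,s,*p:carousel(m,s,*p),[604,8,-2.70,0],cr,[6,6,.1,.05]))
E
```

```text
(array([ 6.03899956e+02,  6.43015238e+00, -2.71069502e+00,  5.48183090e-03]), np.float64(486.0625))
```

Emit:
servo_tool:
  plan:
    - [[0,0,0.02],[0,0,0],1]
    - [[0,0,0.04],[0,0,0],1]
    - [[0,0,0.045],[0,0,0],1]
    - [[0,0,0.045],[0,0,0],1]
    - [[0.003,0.01,0.01],[0,0,0],1]
    - [[0.008,0.025,0],[0,0,0],1]
    - [[0.012,0.035,0],[0,0,0],1]
    - [[0.013,0.038,0],[0,0,0],1]

```text
clock: 8.8
ee_pos: [489.2, -146.2, 199.3]
eef_rot: [0.997, -0.071, -0.001, -0.0]
contact_force: [0.9, -0.2, -0.5]
finger_gap: 15.0
finger_force: 48.8
```

Emit:
servo_tool:
  plan:
    - [[0.013,0.038,0],[0,0,0],1]
    - [[0.013,0.038,0],[0,0,0],1]
    - [[0.01,0.03,0],[0,0,0],1]
    - [[0.005,0.0155,0],[0,0,0],1]
    - [[0,0,0],[0,0,0],1]
    - [[0,0,0],[0,0,0],1]
    - [[0,0,0],[0,0,0],1]

```text
clock: 9.5
ee_pos: [530.1, -28.3, 199.7]
eef_rot: [0.997, -0.072, -0.001, 0.001]
contact_force: [-0.5, -0.2, -0.5]
finger_gap: 15.2
finger_force: 48.8
```

```bash
python3 - <<'E'
from h import *
from station import viewer,telemetry
o=telemetry.observe(); print(o["ee_pos"],o["contact_force"],o["moment"],o["finger_gap"],o["joint_pos"])
s=viewer.snapshot("side"); x,y,z=o["ee_pos"]; yaw=-.14
x0,y0,x1,y1=300,150,420,270; k=5
im=cv2.resize(s["frame"][y0:y1,x0:x1],None,fx=k,fy=k,interpolation=cv2.INTER_CUBIC)
dr=lambda P,c,o=True: cv2.polylines(im,[((proj(s,P)+.5-[x0,y0])*k).round().astype(int)],o,c,1)
c=cyl(x,y,27,z-41,z-22); dr(c[:40],(0,255,0)); dr(c[40:],(0,255,0))
for cy in(8.0,6.5):
    jx,jy=604.3+80*np.cos(-2.709),cy+80*np.sin(-2.709); print(jx,jy)
    col=(0,0,255) if cy==8 else (255,255,0)
    dr(cyl(jx,jy,18,105,105)[:40],col); dr(cyl(jx,jy,26,45,45)[:40],col)
pickle.dump(s,open("s2.pkl","wb")); cv2.imwrite("pics/g3.png",im)
E
```

```text
[530.05652043 -28.32311661 199.73980791] [-0.5381373  -0.18214393 -0.54252676] [-0.0416704  -0.00405395  0.0019319 ] 15.175249846917042 [-0.00834374  0.48966031  0.02894967  1.83352545 -0.01623352  0.81977506
 -1.68619994]
531.6694484529504 -25.538082562534555
531.6694484529504 -27.038082562534555
```

View pics/g3.png

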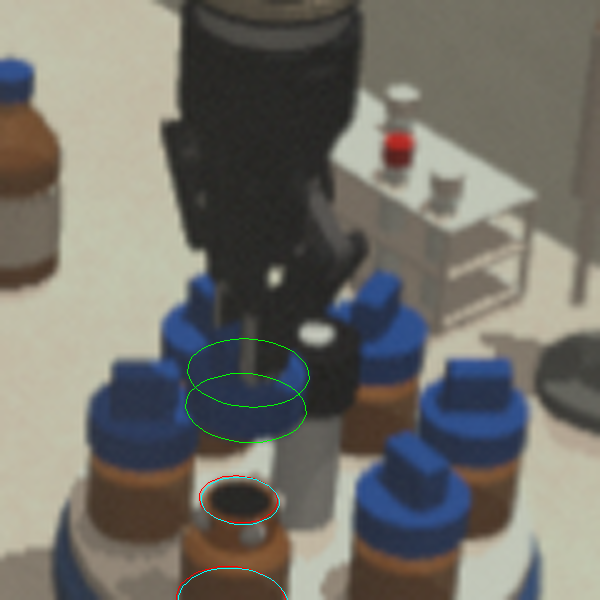

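The lid is held as modelled, with its rim about 41 mm below the TCP. The jar mouth at crop (241,499) agrees with the estimate to within about 1 mm. I'll shift by about +2, +2 mm and descend.

Emit:
servo_tool:
  plan:
    - [[0.002,0.002,-0.015],[0,0,0],1]
    - [[0,0,-0.015],[0,0,0],1]
    - [[0,0,-0.01],[0,0,0],1]
    - [[0,0,-0.007],[0,0,0],1]
    - [[0,0,0],[0,0,0],1]
    - [[0,0,0],[0,0,0],1]
    - [[0,0,0],[0,0,0],1]

```text
clock: 10.25
ee_pos: [533.3, -23.6, 153.6]
eef_rot: [0.998, -0.07, 0.001, -0.0]
contact_force: [0.5, -0.6, -0.2]
finger_gap: 14.9
finger_force: 48.8
```

```bash
python3 - <<'E'
from station import telemetry
o=telemetry.observe(); print(o["ee_pos"],o["contact_force"],o["moment"],o["eef_rot"])
E
```

```text
[533.31462001 -23.61734558 153.60396291] [ 0.49687756 -0.64542174 -0.21176195] [ 0.03102516  0.06102238 -0.02038298] [ 9.97559828e-01 -6.98131159e-02  7.18501816e-04 -3.54330262e-05]
```

Emit:
servo_tool:
  plan:
    - [[0,0,0],[0,0,0],1]
    - [[0,0,0],[0,0,0],1]
    - [[0,0,0],[0,0,0],1]

```text
clock: 10.55
ee_pos: [532.9, -23.4, 153.2]
eef_rot: [0.998, -0.07, 0.0, -0.0]
contact_force: [0.5, -0.3, -1.3]
finger_gap: 15.0
finger_force: 48.8
```

Emit:
servo_tool:
  plan:
    - [[0,0,0],[0,0,0],1]
    - [[0,0,0],[0,0,0],1]

```text
clock: 10.75
ee_pos: [532.9, -23.4, 153.0]
eef_rot: [0.998, -0.07, 0.0, -0.0]
contact_force: [0.5, -0.1, -0.6]
finger_gap: 14.8
finger_force: 48.8
```

Emit:
servo_tool:
  plan:
    - [[-0.001,-0.0025,-0.003],[0,0,0],1]
    - [[0,0,0],[0,0,0],1]
    - [[0,0,0],[0,0,0],1]
    - [[0,0,0],[0,0,0],1]
    - [[0,0,0],[0,0,0],1]

```text
clock: 11.25
ee_pos: [531.9, -25.9, 150.0]
eef_rot: [0.998, -0.07, 0.0, -0.0]
contact_force: [0.8, -0.6, -0.5]
finger_gap: 14.9
finger_force: 48.8
```

```bash
python3 - <<'E'
from h import *
from station import viewer,telemetry
o=telemetry.observe(); print(o["ee_pos"],o["contact_force"])
s=viewer.snapshot("side"); x,y,z=o["ee_pos"]
x0,y0,x1,y1=325,200,385,290; k=6
im=cv2.resize(s["frame"][y0:y1,x0:x1],None,fx=k,fy=k,interpolation=cv2.INTER_CUBIC); raw=im.copy()
dr=lambda P,c: cv2.polylines(im,[((proj(s,P)+.5-[x0,y0])*k).round().astype(int)],True,c,1)
c=cyl(x,y,27,z-41,z-22); dr(c[:40],(0,255,0)); dr(c[40:],(0,255,0))
for d,col in((26,(0,0,255)),(18,(0,255,255))):
    zz=(45,87) if d==26 else (87,105); c=cyl(532,-26,d,*zz); dr(c[:40],col); dr(c[40:],col)
cv2.imwrite("pics/g4.png",np.hstack([im,raw]))
E
```

```text
[531.89532418 -25.94896193 150.03814223] [ 0.79486605 -0.57256909 -0.48897331]
```

View pics/g4.png

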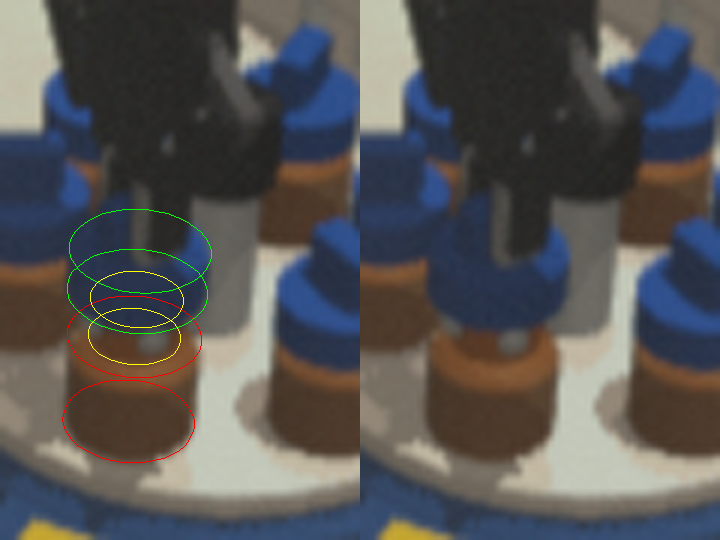

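The lid outline matches the model. The jar body is about half a pixel to the right, so I nudge +0.5, -0.5 mm and press in small steps.

Emit:
servo_tool:
  plan:
    - [[0.0005,-0.0005,-0.002],[0,0,0],1]
    - [[0,0,-0.002],[0,0,0],1]
    - [[0,0,-0.002],[0,0,0],1]
    - [[0,0,0],[0,0,0],1]
    - [[0,0,0],[0,0,0],1]
  force: 80

```text
clock: 11.8
ee_pos: [532.1, -27.0, 143.9]
eef_rot: [0.998, -0.07, -0.0, 0.0]
contact_force: [-0.3, -1.1, 1.0]
finger_gap: 14.2
finger_force: 83.0
```

Emit:
servo_tool:
  plan:
    - [[0,0,-0.001],[0,0,0],1]
    - [[0,0,-0.001],[0,0,0],1]
    - [[0,0,0],[0,0,0],1]

```text
clock: 12.1
ee_pos: [532.5, -27.1, 143.0]
eef_rot: [0.998, -0.07, 0.0, 0.0]
contact_force: [-2.0, -1.9, 6.1]
finger_gap: 14.1
finger_force: 84.0
```

Emit:
servo_tool:
  plan:
    - [[-0.0005,-0.0005,-0.001],[0,0,0],1]
    - [[0,0,0],[0,0,0],1]
    - [[0,0,0],[0,0,0],1]

```text
clock: 12.4
ee_pos: [532.5, -27.3, 142.5]
eef_rot: [0.998, -0.07, 0.001, 0.0]
contact_force: [-1.6, -1.0, 9.3]
finger_gap: 14.4
finger_force: 84.2
```

Emit:
servo_tool:
  plan:
    - [[0,0,-0.001],[0,0,0],1]
    - [[0,0,0],[0,0,0],1]
    - [[0,0,0],[0,0,0],1]

```text
clock: 12.7
ee_pos: [532.6, -27.3, 141.6]
eef_rot: [0.998, -0.07, 0.001, 0.0]
contact_force: [-1.9, -0.2, 9.4]
finger_gap: 14.0
finger_force: 84.2
```

Emit:
servo_tool:
  plan:
    - [[0,0,-0.001],[0,0,0],1]
    - [[0,0,-0.001],[0,0,0],1]
    - [[0,0,0],[0,0,0],1]

```text
clock: 13.0
ee_pos: [532.0, -27.3, 138.6]
eef_rot: [0.998, -0.07, 0.001, 0.0]
contact_force: [-1.8, -1.9, 2.7]
finger_gap: 13.8
finger_force: 83.3
```

Emit:
servo_tool:
  plan:
    - [[0,0,-0.001],[0,0,0],1]
    - [[0,0,-0.001],[0,0,0],1]
    - [[0,0,0],[0,0,0],1]

```text
clock: 13.3
ee_pos: [531.5, -27.0, 134.9]
eef_rot: [0.998, -0.07, -0.0, 0.0]
contact_force: [2.1, -0.7, -5.7]
finger_gap: 14.4
finger_force: 82.1
```

Emit:
servo_tool:
  plan:
    - [[0,0,-0.001],[0,0,0],1]
    - [[0,0,-0.001],[0,0,0],1]
    - [[0,0,0],[0,0,0],1]

```text
clock: 13.6
ee_pos: [531.3, -26.8, 133.1]
eef_rot: [0.998, -0.07, -0.001, -0.0]
contact_force: [0.2, -1.0, -8.4]
finger_gap: 14.3
finger_force: 81.7
```

It has passed the catches. I'll continue down until it seats at about z 131.

Emit:
servo_tool:
  plan:
    - [[0,0,-0.001],[0,0,0],1]
    - [[0,0,-0.001],[0,0,0],1]
    - [[0,0,0],[0,0,0],1]
    - [[0,0,0],[0,0,0],1]

```text
clock: 14.0
ee_pos: [532.0, -26.6, 132.3]
eef_rot: [0.998, -0.07, 0.0, -0.0]
contact_force: [-1.0, -0.0, -1.8]
finger_gap: 14.3
finger_force: 82.5
```

Emit:
servo_tool:
  plan:
    - [[0,0,-0.001],[0,0,0],1]
    - [[0,0,-0.001],[0,0,0],1]
    - [[0,0,0],[0,0,0],1]
    - [[0,0,0],[0,0,0],1]

```text
clock: 14.4
ee_pos: [532.6, -26.8, 131.0]
eef_rot: [0.998, -0.07, 0.001, -0.0]
contact_force: [-1.8, 0.1, 6.4]
finger_gap: 14.3
finger_force: 83.5
```

Emit:
servo_tool:
  plan:
    - [[0,0,-0.001],[0,0,0],1]
    - [[0,0,0],[0,0,0],1]
    - [[0,0,0],[0,0,0],1]
    - [[0,0,0],[0,0,0],1]

```text
clock: 14.8
ee_pos: [532.7, -26.9, 130.9]
eef_rot: [0.998, -0.069, 0.001, -0.0]
contact_force: [-2.6, 0.6, 11.6]
finger_gap: 14.6
finger_force: 84.6
```

Emit:
servo_tool:
  plan:
    - [[0,0,0],[0,0,0],1]
    - [[0,0,0],[0,0,0],1]
    - [[0,0,0],[0,0,0],1]
    - [[0,0,0],[0,0,0],1]

```text
clock: 15.2
ee_pos: [532.7, -26.9, 130.9]
eef_rot: [0.998, -0.07, 0.001, -0.0]
contact_force: [-1.8, -0.7, 12.7]
finger_gap: 14.4
finger_force: 84.6
```

Emit:
servo_tool:
  plan:
    - [[0,0,0.0003],[0,0,0],1]
    - [[0,0,0],[0,0,0],1]
    - [[0,0,0],[0,0,0],1]
    - [[0,0,0],[0,0,0],1]
    - [[0,0,0],[0,0,0],1]

```text
clock: 15.7
ee_pos: [532.7, -26.9, 131.0]
eef_rot: [0.998, -0.07, 0.001, -0.0]
contact_force: [-2.2, -0.4, 9.5]
finger_gap: 14.2
finger_force: 84.2
```

```bash
python3 - <<'E'
from h import *
from station import viewer,telemetry
for i in range(3):
    s=viewer.snapshot("side"); o=telemetry.observe(); print(o["contact_force"],o["ee_pos"])
x0,y0,x1,y1=270,170,430,310
cv2.imwrite("pics/g5.png",cv2.resize(s["frame"][y0:y1,x0:x1],None,fx=4,fy=4,interpolation=cv2.INTER_CUBIC))
E
```

```text
[-1.60272896 -1.01369389 10.0978849 ] [532.67357302 -26.88780243 130.96143543]
[-2.17219671  0.43198657 10.58360194] [532.68043469 -26.86604942 130.96984292]
[-1.88965315 -0.08117301 10.05528773] [532.69206654 -26.88145489 130.96171414]
```

View pics/g5.png

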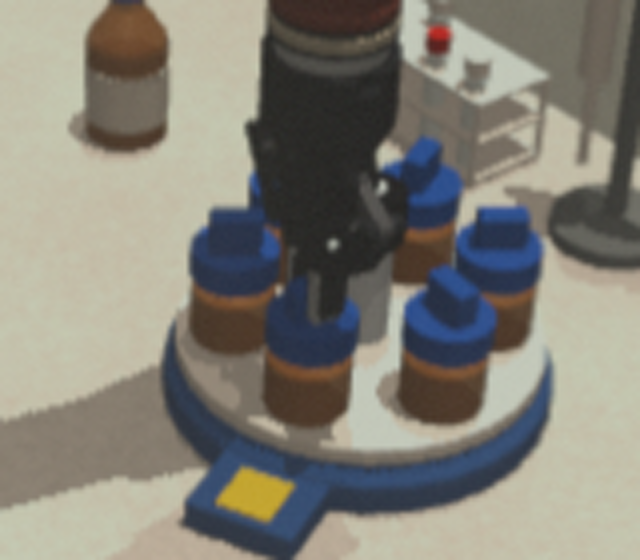

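The lid at crop (312,330) sits level with the other jars' lids, beside the yellow mark, and the push is steady at about 10 N. I'll hand it in.

```bash
python3 -c "
from station import manip; print(manip.sign_off())"
```

```text
the job is handed in; nothing more can be done
None
```

The job is handed in at about 16 s on the robot's clock: the open jar is in its click at the station, and the middle-sized blue lid is snapped home and still held down with about 10 N.

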